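Sort the stationery back into the desk organiser

TASK

Put the stationery away by kind: lay the pencil and the pen flat in the long tray, lay the eraser and the sharpener in the square tray, and lift the glue stick straight out of the wooden holder and stand it upright on the bottom of the small square cup. Let go of everything.

Things in the scene. Friction and masses are not known exactly. Their poses are not given: they have to be found in the camera images.
- pencil_mid (a point): yellow hexagonal pencil lying on the table, 165 mm long (its y axis), 8 mm wide (x), 7 mm thick (z); this point is its centre
- pen_mid (a point): white pen lying on the table, 142 mm long (its y axis), 8 mm wide (x), 8 mm thick, with a clip; this point is the centre of its barrel
- eraser_mid (a point): eraser in a blue card sleeve lying on the table, 42 mm long (its y axis), 20 mm wide (x), 12 mm thick; this point is its centre
- sharp_mid (a point): small red pencil sharpener with a metal blade on top, lying on the table, 26 mm long (its y axis), 16 mm wide (x), body 12 mm thick (15 mm with the blade's screw, which is above the solid part); this point is the centre of its body
- glue_mid (a point): glue stick, an upright white and black round tube 26 mm in diameter and 100 mm tall (its z axis, up), standing in the well of the wooden holder so that its top 40 mm, mostly the black cap, stick out; this point is its centre, half-way up (65 mm above the table at the start)
- holder: dark wooden block 66 x 66 mm, 75 mm tall, fixed to the table, with one round well 28 mm in diameter and 60 mm deep in the middle of its top; origin at the centre of its underside, z up
- long_tray: the long one of three grey open plastic trays, fixed: 215 mm long (its x axis), 130 mm wide (y), 25 mm high; walls 5 mm, floor 5 mm thick, so 205 x 120 mm inside; origin at the centre of its underside on the table. The pencil and the pen belong here
- square_tray: the low square one of three grey open plastic trays, fixed: 120 x 120 mm, 25 mm high; walls 5 mm, floor 5 mm thick, so 110 x 110 mm inside; origin at the centre of its underside on the table. The eraser and the sharpener belong here
- cup: the smallest and highest of the three grey open plastic trays, a square cup, fixed: 64 x 64 mm, 40 mm high; walls 5 mm, floor 5 mm thick, so 54 x 54 mm inside; origin at the centre of its underside on the table. The glue stick belongs here, upright

How it is judged:
By the outcome, as a careful person would: the job done as asked, in the order asked, and still so for the second after the job is handed in, with the robot touching nothing.
It also fails if it takes over 125 s, if anything falls off the work surface, if the arm or the gripper's body presses on something with over 40 N, if the wrist force passes 120 N, or if a joint passes its speed limit or range.

ROBOT

A 7-joint arm with a two-finger parallel gripper is mounted at the origin on a cart in front of the work surface, level with it; the furniture and walls round the work are solid. World frame = base frame: x ahead of the robot, y to its left, z up, the work surface at z = 0. Lengths are in m, angles in rad, forces in N, time in s.
With the tool pointing down it reaches from about 0.4 to 0.875 m from the base axis. Payload 19.3 kg.
Tool frame: the origin (TCP) lies at the very end of the fingers, on their centre line; the grasp point (between the pads) lies bot.pinch_z behind it (bot.pinch_z is the distance from the TCP to the grasp point, in m); z points along the fingers, y is the line along which they close (so a half turn about z gives the same grasp; the last joint's range is limited). The gripper opens to 85 mm and grips with 20 to 120 N. Pads are 22 mm wide; open, the fingers measure 114 mm over their backs; the gripper's body (76 mm by 85 mm) begins 54 mm behind the grasp point. The pads swing forward as they close: fully open they stand 13 mm farther back than shut.
Start: joints at [1.177, 0.521, -0.036, 1.599, 0.021, 1.021, -0.113], TCP at [0.199, -0.593, 0.195] pointing down, gripper open.
Joint ranges: [-2.91, 2.91], [-0.3, 2.13], [-1.5, 1.42], [0.17, 2.43], [-1.26, 4.41], [0.16, 1.93], [-2.52, 2.52]. Speed limits (rad/s): [1.89, 1.89, 2.39, 2.39, 3.01, 3.01, 3.01].

INTERFACE

Orientations are given as [roll, pitch, yaw] about the fixed x, y, z axes, in that order (R = Rz(yaw) Ry(pitch) Rx(roll)).
In Python, from workcell import bot, grab_frame, ticket gives the robot as it stands.
- The arm moves only by the tool arm_command, never from a script. Its argument "commands" is a list of rows, each a list of 3 entries, a list of its own where there are three numbers: the shift along the world's x, y, z in mm, then the turn about the world's z in rad, then the gripper command: -1 is fully open, 1 is shut, values between are in proportion. In form: [[[tx, ty, tz], roll, fingers], ...]. A call has 1 to 20 rows; each row shifts and turns the commanded pose from where the row before left it; what a row does not reach is not made up. A row lasts 1/10 s, in which the tool goes at most 50 mm and 8.59 degrees, less where a joint would pass 70% of its speed; a pose out of reach is approached as far as the arm can. A call with a gripper value outside its range is refused whole. The fingers move at their own pace and stop on an object; "newtons" is the grip in N (left out, the last holds). Time passes only in rows, so rows that do not move let the fingers close. It gives the time, the measured TCP pose, the force, the opening and the grip force at its end, in the units of the state.
- bot.observe(): the state, without advancing time (a new reading comes with each control period).
- grab_frame(name): name is "scene" or "top"; returns a dict with "image" (400x640x3 uint8, red, green, blue), "vertical_fov" (degrees; the focal length in pixels is half the picture's height over the tangent of half this angle, whatever the lens; pixels are square), "cx", "cy" (the principal point, pixels), "R" (3x3) and "t" (3): a world point X has camera coordinates R X + t. Camera axes: x right, y down, z forward; pixel columns grow to the right and rows downward; lengths in m; the calibration is good to about 2 mm. A picture is of the moment at which its call begins. There is no depth.
- ticket.job_done(): hands the job in; it is judged then, once.
The state is a dict: "clock": time; "qpos": joint angles; "qd": joint speeds; "joint_efforts": joint torques, N m; "position": TCP position; "tool_rot": TCP orientation; "force": force on the tool from outside, world axes, zero at the start; "moment": the same for the moment, N m; "grip_width": finger opening in m; "finger_force": force on a finger pad.
Only numpy, scipy, OpenCV 4.12 (cv2) and the standard library are available. Lean on these libraries where they do the work, as an engineer would, in place of code of your own. Each camera call takes 0.05 s, during which the arm holds its last target. There are 200 camera calls.

## Working session

There is one attempt and no reset: what is moved stays moved. The work goes in short steps, Python scripts to look and compute and a tool call to move; the robot and the scene stay as the last step left them, time stands still between calls to the robot, and variables do not carry over. Pictures are saved under pics/ and viewed, at most 14 in all, crops included, and the job is handed in when it is done.

Besides the shell and the picture viewer there is one more tool, called after "Emit:" by a JSON object that holds its "op" and its "data", one argument or row to a line. arm_command: Moves the arm, as the interface text tells. Its arguments: {"type":"object","properties":{"commands":{"type":"array"},"newtons":{"type":"number"}},"required":["commands"]}

```bash
mkdir -p pics; ls
cat > h.py <<'E'
import numpy as np, cv2
from workcell import bot, grab_frame, ticket
import pickle
def take(n,tag):
    f=grab_frame(n); pickle.dump(f,open(f'pics/{tag}.pkl','wb')); cv2.imwrite(f'pics/{tag}.png',f['image'][:,:,::-1]); return f
def load(tag): return pickle.load(open(f'pics/{tag}.pkl','rb'))
def P(f):
    fl=f['image'].shape[0]/2/np.tan(np.radians(f['vertical_fov'])/2)
    K=np.array([[fl,0,f['cx']],[0,fl,f['cy']],[0,0,1]]); return K,np.asarray(f['R']),np.asarray(f['t'])
def atz(f,uv,z):
    K,R,t=P(f); d=R.T@np.linalg.inv(K)@np.array([uv[0],uv[1],1.]); c=-R.T@t; return c+d*(z-c[2])/d[2]
def tri(f,a,g,b):
    M=[np.c_[P(x)[0]@np.c_[P(x)[1],P(x)[2]]] for x in(f,g)]
    X=cv2.triangulatePoints(M[0],M[1],np.array(a,float).reshape(2,1),np.array(b,float).reshape(2,1)); return (X[:3]/X[3]).ravel()
def proj(f,X):
    K,R,t=P(f); p=K@(R@np.asarray(X,float)+t); return p[:2]/p[2]
def crop(tag,x0,y0,x1,y1,k,out):
    im=load(tag)['image'][y0:y1,x0:x1,::-1]; cv2.imwrite(f'pics/{out}.png',cv2.resize(im,None,fx=k,fy=k,interpolation=cv2.INTER_CUBIC))
E
python3 - <<'E'
from h import *
for n in('scene','top'):
    f=take(n,n+'0'); print(n,f['vertical_fov'],f['cx'],f['cy'],np.round(-f['R'].T@f['t'],3),np.round(f['R'],2).tolist())
a=cv2.imread('pics/scene0.png');b=cv2.imread('pics/top0.png')
print(bot.observe(),bot.pinch_z)
E
```

```text
pics
scene 56.287803255718664 316.95289536134413 198.00047599197907 [0.004 0.489 0.59 ] [[-0.69, -0.72, 0.01], [-0.43, 0.39, -0.81], [0.58, -0.57, -0.58]]
top 48.02633499953281 313.2797537429668 200.23860843259666 [ 0.251 -0.017  1.201] [[0.09, -1.0, -0.01], [-0.97, -0.08, -0.24], [0.24, 0.03, -0.97]]
{'clock': 0.1, 'qpos': array([ 1.17681254,  0.52197665, -0.0362959 ,  1.59997643,  0.02119082,
        1.02108431, -0.11277517]), 'qd': array([ 0.00077586, -0.00192528,  0.00090899, -0.00319638,  0.00011794,
       -0.00246325,  0.00094048]), 'joint_efforts': array([ 2.65820228e-03, -9.28478050e+01,  1.98310822e+00, -3.70529151e+01,
        1.81006745e-02,  5.36674968e-03,  4.43643023e-05]), 'position': array([ 0.19868403, -0.5922062 ,  0.19426069]), 'tool_rot': array([-3.14053572e+00,  8.22822487e-05,  3.23765997e-01]), 'force': array([-0.22047787,  0.90198909, -0.08528504]), 'moment': array([ 0.01711717, -0.01108929,  0.02294267]), 'finger_force': 0.0, 'grip_width': 0.08565067463290443} 0.0187
```

View pics/scene0.png

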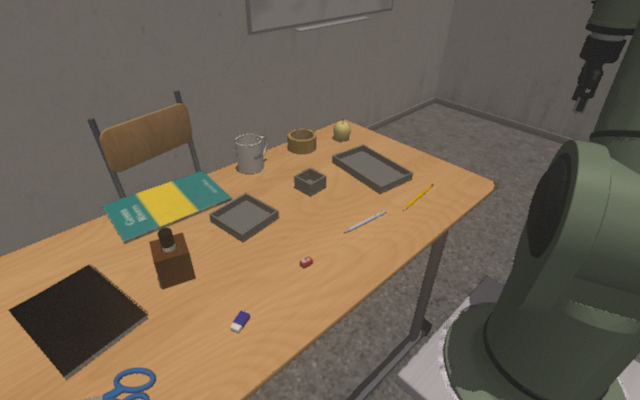

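View pics/top0.png

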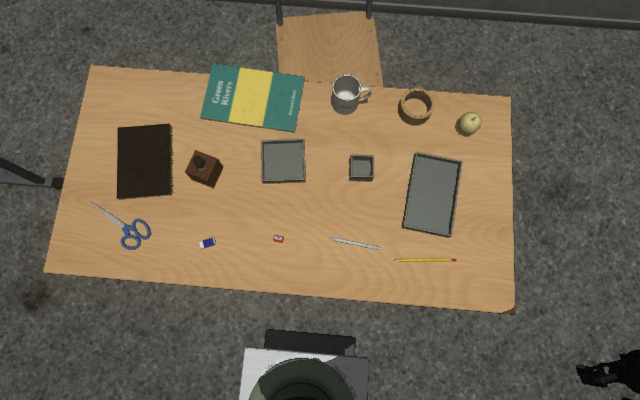

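The scene view shows the holder with the glue stick at about (168,240), eraser (240,322), sharpener (306,262), pen (365,222), pencil (419,197). The top view shows the trays at (283,161) and (432,195), and the cup at (361,167). I'll enlarge crops of both views.

Run:
```python
from h import *
crop('top0',180,135,310,253,5,'c1')
crop('top0',322,148,466,268,5,'c2')
crop('scene0',145,190,325,335,4,'c3')
crop('scene0',285,140,445,240,5,'c4')
```

```text
(no output)
```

View pics/c1.png

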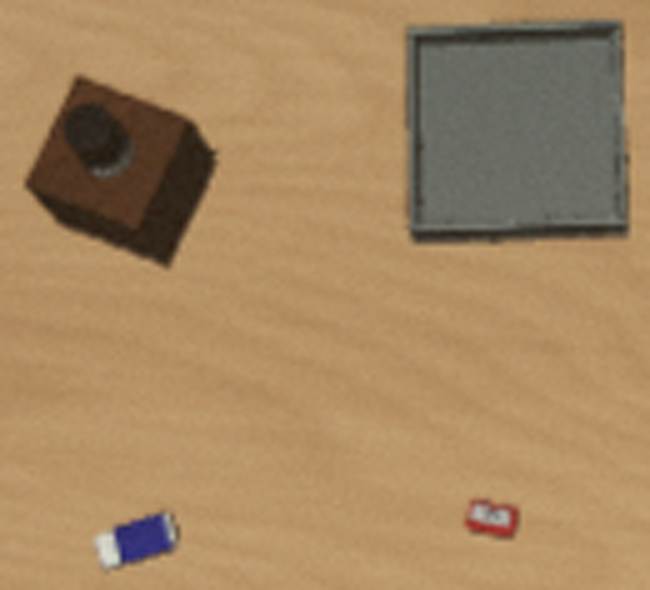

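View pics/c2.png

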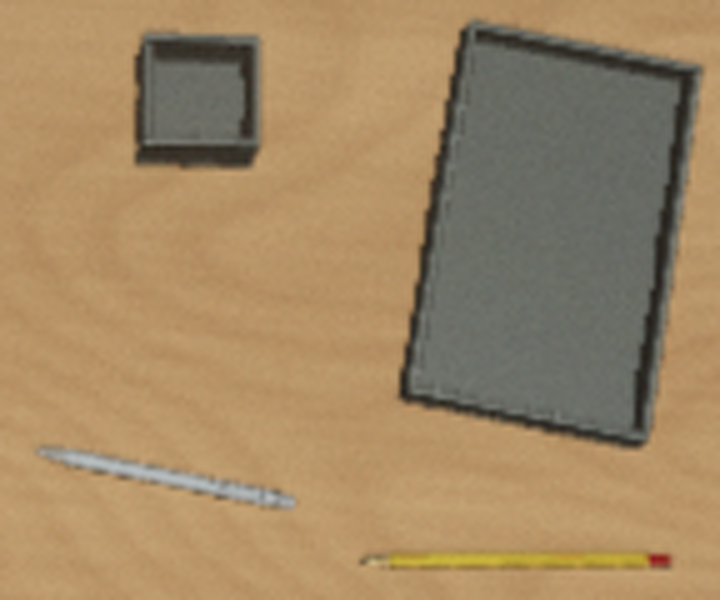

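View pics/c3.png

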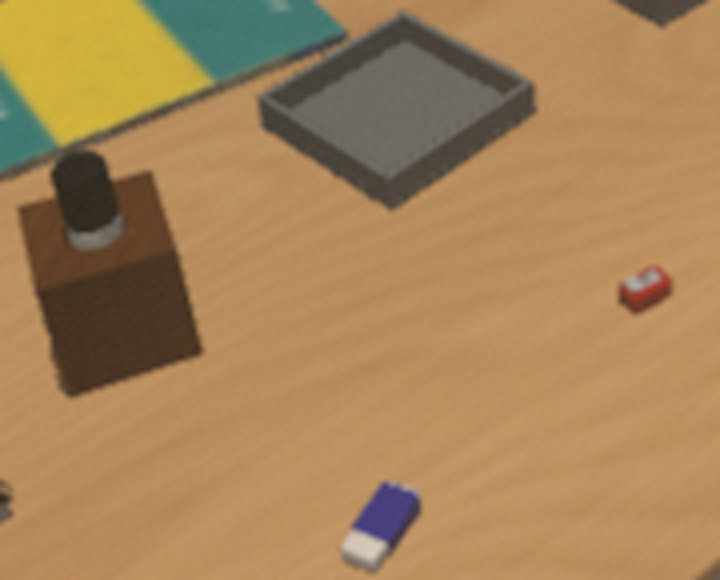

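View pics/c4.png

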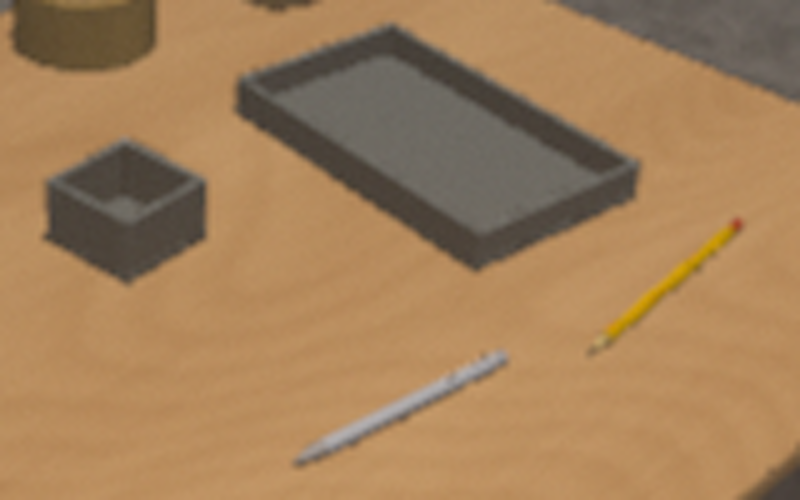

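c1: eraser centre near (137,541), sharpener (491,518), holder top and square tray rim clear. c2: pen from (38,453) to (296,502), pencil from (360,561) to (672,561), cup and long tray rims clear. c3 and c4 show the same corners from the side, so I'll triangulate them.

Run:
```python
from h import *
T,S=load('top0'),load('scene0')
c1=lambda u,v:((u+.5)/5-.5+180,(v+.5)/5-.5+135)
c2=lambda u,v:((u+.5)/5-.5+322,(v+.5)/5-.5+148)
c3=lambda u,v:((u+.5)/4-.5+145,(v+.5)/4-.5+190)
c4=lambda u,v:((u+.5)/5-.5+285,(v+.5)/5-.5+140)
D={'eraser':[(c1(137,539),c3(383,520))],
'sharp':[(c1(491,516),c3(645,284))],
'pen':[(c2(38,453),c4(296,462)),(c2(296,502),c4(506,355))],
'pencil':[(c2(360,561),c4(588,352)),(c2(672,561),c4(742,224))],
'cup':[(c2(*a),c4(*b)) for a,b in [((145,36),(47,182)),((260,38),(128,140)),((258,147),(205,182)),((138,147),(127,220))]],
'long':[(c2(*a),c4(*b)) for a,b in [((470,22),(240,82)),((700,68),(395,28)),((645,437),(637,165)),((404,394),(478,237))]],
'square':[(c1(*a),c3(*b)) for a,b in [((407,28),(262,102)),((622,22),(403,14)),((628,230),(534,90)),((413,232),(391,180))]],
'holder':[(c1(*a),c3(*b)) for a,b in [((80,77),(20,208)),((192,125),(152,172)),((138,228),(178,252)),((27,185),(42,292))]],
'glue':[(c1(86,122),c3(80,162))]}
for k,v in D.items():
    X=np.array([tri(T,a,S,b) for a,b in v]); m=X.mean(0)
    print(k,'mean',np.round(m*1000,1))
    for (a,b),x in zip(v,X): print('   ',np.round(x*1000,1),'reproj',np.round(np.r_[proj(T,x)-a,proj(S,x)-b],1))
    if len(X)==4: print('  sides',[round(1000*np.linalg.norm(X[i]-X[i-1])) for i in range(4)],'yaw',[round(np.degrees(np.arctan2(*(X[i]-X[i-1])[1::-1])),1) for i in range(4)])
    if len(X)==2: d=X[1]-X[0]; print('  len',np.linalg.norm(d)*1000,'yaw',np.degrees(np.arctan2(d[1],d[0])))
# eraser corners at z=.012, sharpener corners
for n,pts,z in [('er',[(95,545),(108,567),(168,513),(180,537)],.012),('sh',[(470,500),(519,505),(515,535),(466,525)],.012),('pen',[(38,453),(296,502)],.004),('pencil',[(360,561),(672,561)],.0035)]:
    c=c2 if n[0]=='p' else c1
    print(n,[np.round(atz(T,c(*p),z)[:2]*1000,1).tolist() for p in pts])
```

```text
eraser mean [404.9 289.3   8.2]
    [404.9 289.3   8.2] reproj [-0.1 -0.1  0.2  0.1]
sharp mean [433.6 101.3   9.9]
    [433.6 101.3   9.9] reproj [-0.  -0.   0.1  0. ]
pen mean [ 439.  -105.7    2.8]
    [446.7 -35.6   2.3] reproj [-0.2 -0.4  0.7  0.2]
    [ 431.3 -175.9    3.2] reproj [ 0.  0. -0. -0.]
  len 141.13622128134924 yaw -96.25975573717051
pencil mean [ 410.5 -294.1    1.6]
    [ 403.6 -211.2    2. ] reproj [-0.1 -0.3  0.4  0.1]
    [ 417.4 -377.     1.3] reproj [ 0.   0.1 -0.1 -0. ]
  len 166.38931948993434 yaw -85.25940587207599
cup mean [ 645.2 -107.3   39.6]
    [675.1 -75.2  38.2] reproj [-0.1 -0.2  0.3  0.1]
    [ 678.8 -138.3   38.2] reproj [ 0.  0. -0. -0.]
    [ 617.3 -140.5   37.3] reproj [-0.1 -0.1  0.2  0.1]
    [609.7 -75.3  44.6] reproj [-0.2 -0.3  0.4  0.1]
  sides [66, 63, 62, 66] yaw [np.float64(0.1), np.float64(-86.6), np.float64(-177.9), np.float64(96.7)]
long mean [ 590.7 -305.6   21.8]
    [ 704.1 -255.9   21.5] reproj [ 0.1  0.2 -0.2 -0.1]
    [ 688.  -383.7   20.6] reproj [ 0.2  0.3 -0.4 -0.1]
    [ 478.9 -355.9   21.9] reproj [ 0.1  0.1 -0.2 -0. ]

[... 462 characters left out ...]
float64(-82.6), np.float64(-173.1), np.float64(96.5)]
holder mean [598.7 317.2  73.8]
    [639.7 339.1  74.3] reproj [-0.2 -0.2  0.5  0.1]
    [618.8 276.5  74.3] reproj [-0.4 -0.5  1.1  0.3]
    [559.4 296.1  72.5] reproj [-0.1 -0.1  0.1  0. ]
    [577.  357.1  74.2] reproj [ 0.   0.  -0.1 -0. ]
  sides [65, 66, 63, 64] yaw [np.float64(-16.1), np.float64(-108.4), np.float64(161.8), np.float64(73.9)]
glue mean [600.1 317.6 117.8]
    [600.1 317.6 117.8] reproj [ 0.1  0.1 -0.3 -0.1]
er [[399.0, 310.0], [388.0, 301.3], [419.6, 273.6], [407.3, 265.3]]
sh [[440.7, 113.1], [440.4, 86.7], [424.1, 87.1], [427.1, 113.8]]
pen [[445.4, -36.2], [431.1, -175.8]]
pencil [[402.7, -211.3], [417.3, -376.3]]
```

Triangulated sizes and heights agree with the text to within about 3 mm (cup 64 mm square, trays 214x130 and 119x119, pencil 166, pen 141). So I'm starting with the pencil: centre (410,-294), closing direction about 5°, which gives yaw 1.656.

Emit:
{"op": "arm_command", "data": {
  "commands": [
    [[14,20,-7],0.089,0.3],
    [[14,20,-7],0.089,0.3],
    [[14,20,-7],0.089,0.3],
    [[14,20,-7],0.089,0.3],
    [[14,20,-7],0.089,0.3],
    [[14,20,-7],0.089,0.3],
    [[14,20,-7],0.089,0.3],
    [[14,20,-7],0.089,0.3],
    [[14,20,-7],0.089,0.3],
    [[14,20,-7],0.089,0.3],
    [[14,20,-7],0.089,0.3],
    [[14,20,-7],0.089,0.3],
    [[14,20,-7],0.089,0.3],
    [[14,20,-7],0.089,0.3],
    [[14,19,-7],0.089,0.3],
    [[0,0,0],0,0.3],
    [[0,0,0],0,0.3],
    [[0,0,0],0,0.3]
  ],
  "newtons": 30
}}

```text
clock: 1.9
position: [0.4086, -0.2938, 0.0898]
tool_rot: [-3.141, 0.0, 1.658]
force: [-0.2, 0.1, 1.7]
grip_width: 0.0298
finger_force: 0.0
```

Emit:
{"op": "arm_command", "data": {
  "commands": [
    [[1.5,0,-15],0,0.3],
    [[0,0,-15],0,0.3],
    [[0,0,-15],0,0.3],
    [[0,0,-15],0,0.3],
    [[0,0,-10],0,0.3],
    [[0,0,-8],0,0.3],
    [[0,0,-5],0,0.3],
    [[0,0,-4],0,0.3],
    [[0,0,0],0,0.3],
    [[0,0,0],0,0.3],
    [[0,0,0],0,1],
    [[0,0,0],0,1],
    [[0,0,0],0,1],
    [[0,0,0],0,1],
    [[0,0,0],0,1],
    [[0,0,0],0,1]
  ]
}}

```text
clock: 3.5
position: [0.4103, -0.2935, 0.0028]
tool_rot: [-3.142, 0.0, 1.659]
force: [0.1, 0.4, -0.3]
grip_width: -0.0001
finger_force: 0.0
```

Run:
```python
from h import *
take('scene','s1');take('top','t1')
a=load('s1')['image'][150:240,360:460,::-1];b=load('t1')['image'][205:295,380:480,::-1]
r=lambda i:cv2.resize(i,None,fx=4,fy=4,interpolation=cv2.INTER_CUBIC)
cv2.imwrite('pics/m1.png',np.hstack([r(a),r(b)]))
```

```text
(no output)
```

View pics/m1.png

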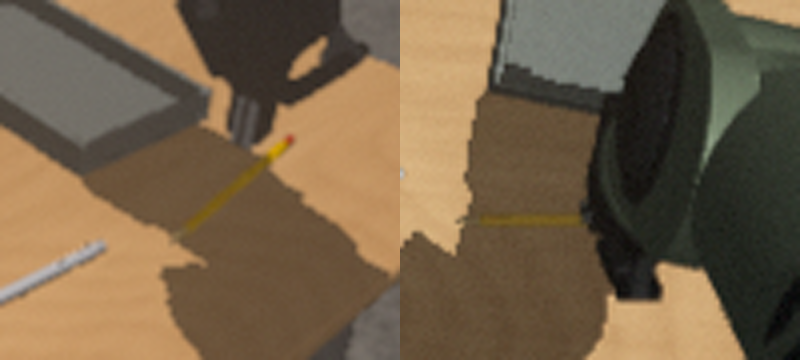

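Left, the closed fingertips are at about (421,186) in the scene view, just behind the pencil, which runs from (405,209) to (433,184) and is unmoved. I'll project the reported TCP to see where the offset comes from.

Run:
```python
from h import *
S=load('s1');T=load('t1')
p=bot.observe()['position'];print(p,proj(S,p),proj(T,p))
print('tip seen', atz(S,(421.5,186.5),.003), atz(S,(421.5,186.5),.02))
for a in [(405,209.5),(433,184.5)]: print(atz(S,a,.0035))
for a in [(380+458/4,205+220/4),(380+585/4,205+218/4)]: print(atz(T,a,.0035))
```

```text
[ 0.41033554 -0.29353263  0.00280299] [418.5188046  196.35726328] [424.62557493 259.70164657]
tip seen [ 0.43215919 -0.34089639  0.003     ] [ 0.41976609 -0.31687383  0.02      ]
[ 0.39995927 -0.2161033   0.0035    ]
[ 0.41522523 -0.37343352  0.0035    ]
[ 0.42574735 -0.47791031  0.0035    ]
[ 0.43447452 -0.56167588  0.0035    ]
```

Run:
```python
from h import *
a=load('s1')['image'][160:215,395:460,::-1]
a=cv2.resize(a,None,fx=10,fy=10,interpolation=cv2.INTER_CUBIC)
a=(255*(a/255.)**.5).astype('uint8'); cv2.imwrite('pics/m2.png',a)
```

```text
(no output)
```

View pics/m2.png

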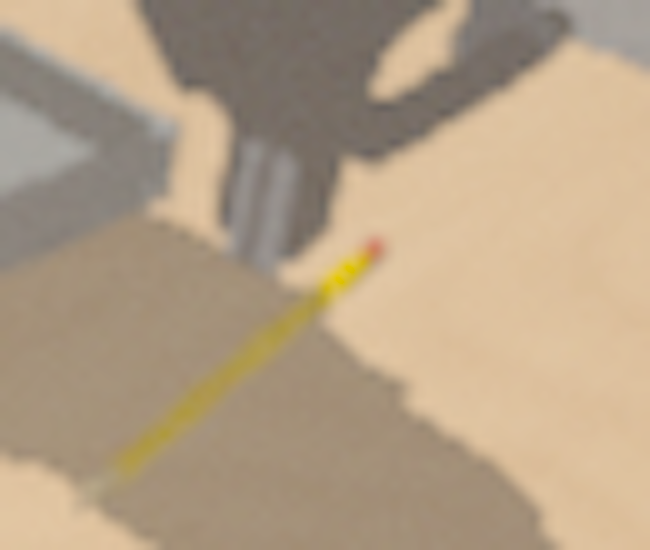

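The fingertips end at about (421.5,187). The reported TCP projects to (418.5,196.4) and the pencil is unobstructed, so the fingers are either higher or further off than reported. The opening pictures showed the gripper in both views, so I can compare against those.

Run:
```python
from h import *
S=load('scene0');T=load('top0');p=np.array([.1987,-.5922,.1943])
a,b=proj(S,p),proj(T,p);print(a,b)
K,R,t=P(S)
out=[]
for f,q,w in((S,a,'s'),(T,b,'t')):
    x,y=q.astype(int); x0=min(max(x-32,0),640-64);y0=min(max(y-32,0),400-64)
    im=f['image'][y0:y0+64,x0:x0+64,::-1]; im=cv2.resize(im,None,fx=6,fy=6,interpolation=cv2.INTER_CUBIC)
    im=(255*(im/255.)**.5).astype('uint8')
    c=((q-[x0,y0]+.5)*6-.5).astype(int); cv2.drawMarker(im,tuple(map(int,c)),(0,0,255),cv2.MARKER_CROSS,10,1); out.append(im); print(x0,y0)
cv2.imwrite('pics/m3.png',np.hstack(out))
```

```text
[567.93109774 124.80515636] [584.65254324 361.90548386]
535 92
552 329
```

View pics/m3.png

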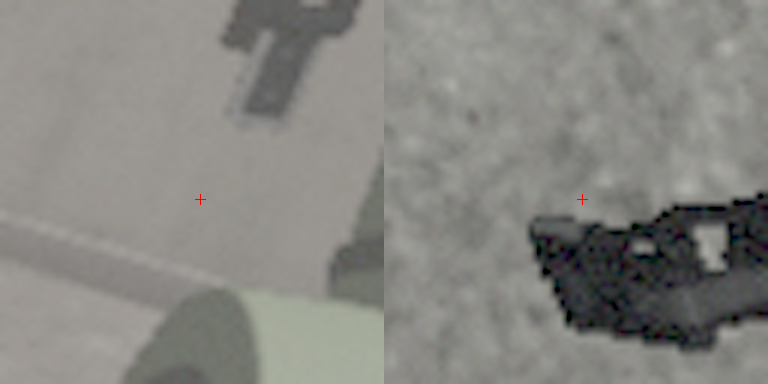

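Left: the near finger's tip is at about (578,112), and the cross marks the reported TCP at (568,125). Right: the left finger's end is at about (580,366). The reported TCP doesn't match the pictures, so I'll triangulate the finger.

Run:
```python
from h import *
S=load('scene0');T=load('top0')
yaw=.3238; cl=np.array([np.sin(yaw),-np.cos(yaw),0])
p=np.array([.1987,-.5922,.1943])
for s in [(578.5,111.5),(576,111.5),(581,111.5)]:
  for t in [(577.5,366),(580,366),(583,366)]:
    X=tri(T,t,S,s); print(s,t,np.round(1000*X),'err',np.round(proj(S,X)-s,1),'off from TCP',np.round(1000*(X-p)))
L=p-cl*.0425; print('expected left finger',L,'at z+13',proj(S,L+[0,0,.013]),proj(T,L+[0,0,.013])); Rr=p+cl*.0425+[0,0,.013]; print(proj(S,Rr),proj(T,Rr))
L=p-cl*.057+[0,0,.013];print('backs',proj(S,L),proj(T,L))
```

```text
(578.5, 111.5) (577.5, 366) [ 187. -548.  248.] err [-2.9 -0.6] off from TCP [-11.  44.  53.]
(578.5, 111.5) (580, 366) [ 188. -554.  246.] err [-2.7 -0.6] off from TCP [-11.  38.  51.]
(578.5, 111.5) (583, 366) [ 189. -561.  243.] err [-2.4 -0.5] off from TCP [-10.  31.  49.]
(576, 111.5) (577.5, 366) [ 190. -548.  246.] err [-1.6 -0.3] off from TCP [-9. 44. 52.]
(576, 111.5) (580, 366) [ 190. -554.  244.] err [-1.4 -0.3] off from TCP [-8. 38. 50.]
(576, 111.5) (583, 366) [ 191. -562.  242.] err [-1.1 -0.2] off from TCP [-8. 31. 47.]
(581, 111.5) (577.5, 366) [ 185. -547.  249.] err [-4.2 -0.9] off from TCP [-13.  45.  55.]
(581, 111.5) (580, 366) [ 186. -553.  247.] err [-4.  -0.9] off from TCP [-13.  39.  53.]
(581, 111.5) (583, 366) [ 187. -560.  245.] err [-3.8 -0.8] off from TCP [-12.  32.  51.]
expected left finger [ 0.18517772 -0.55190859  0.1943    ] at z+13 [570.4034341  126.26853666] [569.04798483 367.59763761]
[569.61601058 114.2371777 ] [607.40853115 357.58445882]
backs [570.54840311 128.48357617] [562.468725   369.31500901]
```

Horizontally the finger agrees with the reported TCP, but in both poses it stands about 33–37 mm higher than reported. So the reported z is low by roughly 33 mm. I'll open and go down carefully, watching the force.

Emit:
{"op": "arm_command", "data": {
  "commands": [
    [[0,0,0],0,0.3],
    [[0,0,0],0,0.3],
    [[0,0,0],0,0.3],
    [[0,0,-4],0,0.3],
    [[0,0,-4],0,0.3],
    [[0,0,-4],0,0.3],
    [[0,0,-3],0,0.3],
    [[0,0,-3],0,0.3],
    [[0,0,-2],0,0.3],
    [[0,0,0],0,0.3],
    [[0,0,0],0,0.3]
  ]
}}

```text
clock: 4.7
position: [0.4103, -0.2935, -0.0172]
tool_rot: [3.142, -0.0, 1.659]
force: [0.7, -0.7, -1.1]
grip_width: 0.0298
finger_force: 0.0
```

Run:
```python
from h import *
o=bot.observe();print(o['position'],o['force'])
f=take('scene','s2')
a=f['image'][160:215,395:460,::-1]
a=cv2.resize(a,None,fx=8,fy=8,interpolation=cv2.INTER_CUBIC)
a=(255*(a/255.)**.5).astype('uint8'); cv2.imwrite('pics/m4.png',a)
```

```text
[ 0.41034895 -0.29351061 -0.0171965 ] [ 0.72511622 -0.66928642 -1.13947552]
```

View pics/m4.png

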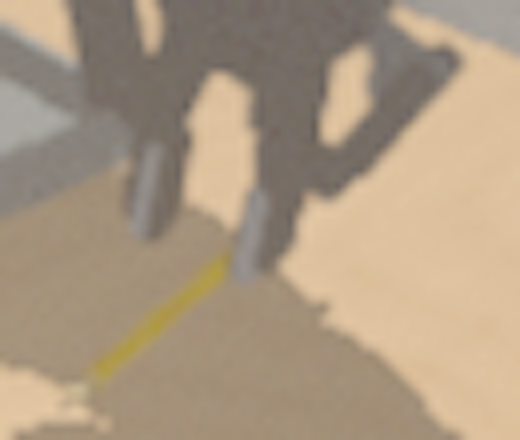

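The tips are at about (413,190) and (425,195), straddling the pencil and roughly 15 mm above the table. Going lower in small steps.

Emit:
{"op": "arm_command", "data": {
  "commands": [
    [[0,0,-3],0,0.3],
    [[0,0,-3],0,0.3],
    [[0,0,-2],0,0.3],
    [[0,0,-1],0,0.3],
    [[0,0,0],0,0.3],
    [[0,0,0],0,0.3]
  ]
}}

```text
clock: 5.35
position: [0.4103, -0.2935, -0.0262]
tool_rot: [-3.142, -0.0, 1.659]
force: [-0.7, 1.4, -0.2]
grip_width: 0.0298
finger_force: 0.0
```

Emit:
{"op": "arm_command", "data": {
  "commands": [
    [[0,0,-1],0,0.3],
    [[0,0,0],0,0.3],
    [[0,0,-1],0,0.3],
    [[0,0,0],0,0.3]
  ]
}}

```text
clock: 5.75
position: [0.4103, -0.2935, -0.0283]
tool_rot: [-3.141, -0.0, 1.659]
force: [0.1, 0.5, -0.1]
grip_width: 0.0301
finger_force: 0.0
```

Emit:
{"op": "arm_command", "data": {
  "commands": [
    [[0,0,-1],0,0.3],
    [[0,0,0],0,0.3],
    [[0,0,0],0,0.3]
  ]
}}

```text
clock: 6.05
position: [0.4103, -0.2935, -0.0292]
tool_rot: [-3.142, -0.0, 1.659]
force: [-0.6, 0.0, 0.2]
grip_width: 0.03
finger_force: 0.0
```

Emit:
{"op": "arm_command", "data": {
  "commands": [
    [[0,0,0],0,1],
    [[0,0,0],0,1],
    [[0,0,0],0,1],
    [[0,0,0],0,1],
    [[0,0,0],0,1]
  ]
}}

```text
clock: 6.55
position: [0.4103, -0.2936, -0.0291]
tool_rot: [-3.142, 0.0, 1.659]
force: [-2.3, -0.1, 4.5]
grip_width: 0.0
finger_force: 2.1
```

Emit:
{"op": "arm_command", "data": {
  "commands": [
    [[0,0,0],0,0.5],
    [[0,0,0],0,0.5],
    [[0,0,0],0,0.5],
    [[0,0,-2],0,0.5],
    [[0,0,-1],0,0.5],
    [[0,0,-1],0,0.5],
    [[0,0,0],0,0.5]
  ]
}}

```text
clock: 7.25
position: [0.4102, -0.2934, -0.0334]
tool_rot: [-3.141, -0.0, 1.659]
force: [-0.1, -0.0, 0.1]
grip_width: 0.0211
finger_force: 0.0
```

Emit:
{"op": "arm_command", "data": {
  "commands": [
    [[0,0,0],0,1],
    [[0,0,0],0,1],
    [[0,0,0],0,1],
    [[0,0,0],0,1],
    [[0,0,0],0,1]
  ]
}}

```text
clock: 7.75
position: [0.4103, -0.2935, -0.0332]
tool_rot: [-3.142, -0.0, 1.659]
force: [-0.2, -0.2, 0.1]
grip_width: 0.0053
finger_force: 29.4
```

Emit:
{"op": "arm_command", "data": {
  "commands": [
    [[0,0,0],0,0.5],
    [[0,0,0],0,0.5],
    [[0,0,0],0,0.5],
    [[0,0,-1],0,0.5],
    [[0,0,-1],0,0.5],
    [[0,0,0],0,0.5]
  ]
}}

```text
clock: 8.35
position: [0.4103, -0.2935, -0.0354]
tool_rot: [-3.141, -0.0, 1.659]
force: [-0.4, -0.3, 0.3]
grip_width: 0.0211
finger_force: 0.0
```

Emit:
{"op": "arm_command", "data": {
  "commands": [
    [[0,0,0],0,1],
    [[0,0,0],0,1],
    [[0,0,0],0,1],
    [[0,0,0],0,1],
    [[0,0,0],0,1]
  ]
}}

```text
clock: 8.85
position: [0.4103, -0.2935, -0.0352]
tool_rot: [-3.142, -0.0, 1.659]
force: [-0.2, 0.7, 1.2]
grip_width: 0.0054
finger_force: 29.3
```

Emit:
{"op": "arm_command", "data": {
  "commands": [
    [[0,0,3],0,1],
    [[0,0,6],0,1],
    [[0,0,15],0,1],
    [[0,0,20],0,1],
    [[0,0,20],0,1],
    [[0,0,20],0,1],
    [[0,0,0],0,1]
  ]
}}

```text
clock: 9.55
position: [0.4114, -0.2944, 0.0514]
tool_rot: [3.139, 0.002, 1.658]
force: [0.2, 0.2, -0.9]
grip_width: 0.0058
finger_force: 29.3
```

Run:
```python
from h import *
o=bot.observe();print(o['position'],o['force'],o['grip_width'])
f=take('scene','s3');g=take('top','t3')
a=f['image'][130:225,380:460,::-1];b=g['image'][200:295,370:480,::-1]
a=np.hstack([a,b])
a=cv2.resize(a,None,fx=4,fy=4,interpolation=cv2.INTER_CUBIC)
a=(255*(a/255.)**.5).astype('uint8'); cv2.imwrite('pics/m5.png',a)
```

```text
[ 0.41140105 -0.29438538  0.05135377] [ 0.2023535   0.17960168 -0.91953334] 0.0058458025879089635
```

View pics/m5.png

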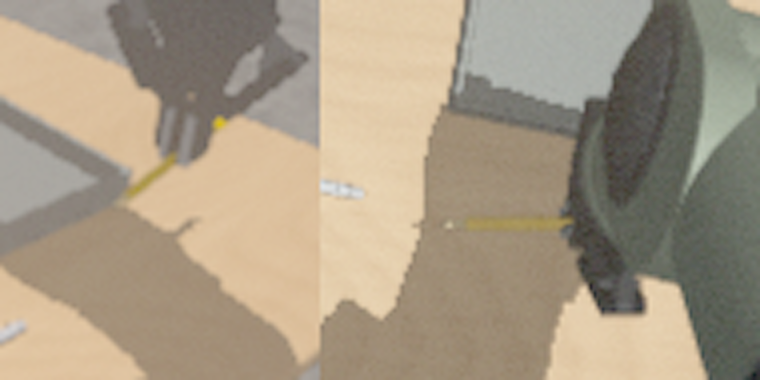

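The pencil is held level between the fingers, at about (205,140) in the left panel. Next I carry it to the long tray and turn it along the tray.

Emit:
{"op": "arm_command", "data": {
  "commands": [
    [[14,1.4,0],-0.137,1],
    [[14,1.4,0],-0.137,1],
    [[14,1.4,0],-0.137,1],
    [[14,1.4,0],-0.137,1],
    [[14,1.4,0],-0.137,1],
    [[14,1.4,0],-0.137,1],
    [[14,1.4,0],-0.137,1],
    [[14,1.4,0],-0.137,1],
    [[14,1.4,0],-0.137,1],
    [[14,1.4,0],-0.137,1],
    [[14,1.4,0],-0.137,1],
    [[14,1.4,0],-0.137,1],
    [[14,1.4,0],-0.137,1],
    [[0,0,0],0,1],
    [[0,0,0],0,1],
    [[0,0,0],0,1]
  ]
}}

```text
clock: 11.25
position: [0.5913, -0.2756, 0.0484]
tool_rot: [3.142, 0.001, -0.12]
force: [0.3, 0.5, -0.4]
grip_width: 0.0056
finger_force: 29.3
```

Emit:
{"op": "arm_command", "data": {
  "commands": [
    [[3,0,-15],0,1],
    [[0,0,-15],0,1],
    [[0,0,-15],0,1],
    [[0,0,-12],0,1],
    [[0,0,-8],0,1],
    [[0,0,-5],0,1],
    [[0,0,-4],0,1],
    [[0,0,-1],0,1],
    [[0,0,-1],0,1],
    [[0,0,0],0,1],
    [[0,0,0],0,1]
  ]
}}

```text
clock: 12.35
position: [0.5955, -0.2754, -0.0269]
tool_rot: [3.142, -0.0, -0.122]
force: [1.1, -0.1, -0.0]
grip_width: 0.0057
finger_force: 29.3
```

Emit:
{"op": "arm_command", "data": {
  "commands": [
    [[0,0,-1],0,1],
    [[0,0,0],0,1],
    [[0,0,-1],0,1],
    [[0,0,0],0,1]
  ]
}}

```text
clock: 12.75
position: [0.5952, -0.2753, -0.0293]
tool_rot: [-3.142, 0.0, -0.122]
force: [-0.3, -0.2, -1.3]
grip_width: 0.006
finger_force: 29.3
```

Emit:
{"op": "arm_command", "data": {
  "commands": [
    [[0,0,-1],0,1],
    [[0,0,0],0,1],
    [[0,0,0],0,1]
  ]
}}

```text
clock: 13.05
position: [0.5954, -0.2754, -0.0301]
tool_rot: [3.142, -0.0, -0.122]
force: [0.2, 0.5, 2.2]
grip_width: 0.0058
finger_force: 29.5
```

Emit:
{"op": "arm_command", "data": {
  "commands": [
    [[0,0,0],0,0.5],
    [[0,0,0],0,0.5],
    [[0,0,0],0,0.5],
    [[0,0,15],0,0.5],
    [[0,0,25],0,0.5],
    [[0,0,25],0,0.3],
    [[0,0,20],0,0.3],
    [[-13,14,0],0.132,0.3],
    [[-13,14,0],0.132,0.3],
    [[-13,14,0],0.132,0.3],
    [[-13,14,0],0.132,0.3],
    [[-13,14,0],0.132,0.3],
    [[-13,14,0],0.132,0.3],
    [[-13,14,0],0.132,0.3],
    [[-13,14,0],0.132,0.3],
    [[-13,14,0],0.132,0.3],
    [[-13,14,0],0.132,0.3],
    [[-13,14,0],0.132,0.3],
    [[-13,14,0],0.132,0.3],
    [[0,0,0],0,0.3]
  ]
}}

```text
clock: 15.05
position: [0.4382, -0.1064, 0.0557]
tool_rot: [-3.142, 0.001, 1.467]
force: [-1.0, -0.1, -0.9]
grip_width: 0.0296
finger_force: 0.0
```

Run:
```python
from h import *
o=bot.observe();print(o['position'],o['tool_rot'],o['force'])
g=take('top','t4')
hsv=cv2.cvtColor(g['image'],cv2.COLOR_RGB2HSV); m=cv2.inRange(hsv,(18,120,60),(35,255,255)); m[:140]=0;m[:,:380]=0;m[280:]=0;m[:,470:]=0
ys,xs=np.nonzero(m);print(len(xs))
if len(xs)>5:
    p=np.c_[xs,ys].astype(np.float32); vx=cv2.fitLine(p,cv2.DIST_HUBER,0,.01,.01).ravel(); 
    d=(p-vx[2:])@vx[:2]; 
    for s in(d.min(),d.max()): q=vx[2:]+s*vx[:2];print(q,atz(g,q,.0085))
```

```text
[ 0.43822596 -0.10641886  0.05567789] [-3.14154061e+00  5.61168537e-04  1.46736028e+00] [-1.01748176 -0.1259942  -0.85271114]
118
[418.28717 209.89427] [ 0.54334824 -0.27114648  0.0085    ]
[424.512   167.92761] [ 0.66469435 -0.28449453  0.0085    ]
```

The pencil lies along the tray at x 0.54–0.66, y about -0.28 in the top view. On to the pen.

Emit:
{"op": "arm_command", "data": {
  "commands": [
    [[0.5,0.5,-20],0,0.5],
    [[0,0,-20],0,0.5],
    [[0,0,-20],0,0.5],
    [[0,0,-12],0,0.5],
    [[0,0,-8],0,0.5],
    [[0,0,-5],0,0.5],
    [[0,0,-3],0,0.5],
    [[0,0,-2],0,0.5],
    [[0,0,-1],0,0.5],
    [[0,0,0],0,0.5],
    [[0,0,0],0,0.5]
  ]
}}

```text
clock: 16.2
position: [0.44, -0.1069, -0.036]
tool_rot: [3.141, 0.0, 1.462]
force: [0.2, -0.6, 0.1]
grip_width: 0.0213
finger_force: 0.0
```

Emit:
{"op": "arm_command", "data": {
  "commands": [
    [[0,0,0],0,1],
    [[0,0,0],0,1],
    [[0,0,0],0,1],
    [[0,0,0],0,1],
    [[0,0,0],0,1]
  ]
}}

```text
clock: 16.7
position: [0.44, -0.1069, -0.036]
tool_rot: [3.141, 0.0, 1.462]
force: [-0.4, -0.3, 6.7]
grip_width: 0.007
finger_force: 30.2
```

Emit:
{"op": "arm_command", "data": {
  "commands": [
    [[0,0,4],0,1],
    [[0,0,10],0,1],
    [[0,0,20],0,1],
    [[0,0,25],0,1],
    [[0,0,26],0,1],
    [[12,-18,0],-0.132,1],
    [[12,-18,0],-0.132,1],
    [[12,-18,0],-0.132,1],
    [[12,-18,0],-0.132,1],
    [[12,-18,0],-0.132,1],
    [[12,-19,0],-0.132,1],
    [[12,-19,0],-0.132,1],
    [[12,-19,0],-0.132,1],
    [[13,-19,0],-0.132,1],
    [[13,-19,0],-0.132,1],
    [[13,-19,0],-0.132,1],
    [[13,-19,0],-0.132,1],
    [[0,0,0],0,1],
    [[0,0,0],0,1],
    [[0,0,0],0,1]
  ]
}}

```text
clock: 18.7
position: [0.5876, -0.329, 0.0491]
tool_rot: [-3.141, 0.0, -0.12]
force: [-1.2, 0.4, -0.8]
grip_width: 0.0067
finger_force: 29.6
```

Emit:
{"op": "arm_command", "data": {
  "commands": [
    [[0,-2,-15],0,1],
    [[0,0,-15],0,1],
    [[0,0,-15],0,1],
    [[0,0,-14],0,1],
    [[0,0,-8],0,1],
    [[0,0,-5],0,1],
    [[0,0,-4],0,1],
    [[0,0,-1],0,1],
    [[0,0,-1],0,1],
    [[0,0,0],0,1],
    [[0,0,0],0,1]
  ]
}}

```text
clock: 19.8
position: [0.588, -0.3319, -0.0289]
tool_rot: [3.141, -0.0, -0.122]
force: [0.2, -0.0, 0.6]
grip_width: 0.0069
finger_force: 29.6
```

Emit:
{"op": "arm_command", "data": {
  "commands": [
    [[0,0,-1],0,1],
    [[0,0,0],0,1],
    [[0,0,0],0,1]
  ]
}}

```text
clock: 20.1
position: [0.5878, -0.3318, -0.0302]
tool_rot: [-3.142, -0.0, -0.122]
force: [-0.3, 0.3, -0.4]
grip_width: 0.0069
finger_force: 29.6
```

Emit:
{"op": "arm_command", "data": {
  "commands": [
    [[0,0,0],0,0.5],
    [[0,0,0],0,0.5],
    [[0,0,0],0,0.5],
    [[0,0,15],0,0.5],
    [[0,0,25],0,0.5],
    [[0,0,25],0,0.1],
    [[0,0,20],0,0.1],
    [[-6,15,0],0,0],
    [[-8,28,0],0.1,0],
    [[-8,28,0],0.1,0],
    [[-8,28,0],0.1,0],
    [[-8,28,0],0.1,0],
    [[-8,28,0],0.1,0],
    [[-8,28,0],0.1,0],
    [[-8,28,0],0.1,0],
    [[-8,28,0],0.1,0],
    [[-8,28,0],0.1,0],
    [[-8,28,0],0.1,0]
  ]
}}

```text
clock: 21.9
position: [0.5018, -0.036, 0.0559]
tool_rot: [3.14, -0.0, 0.882]
force: [0.9, 0.6, -0.7]
grip_width: 0.0426
finger_force: 0.0
```

Emit:
{"op": "arm_command", "data": {
  "commands": [
    [[-8,28,0],0.1,0],
    [[-8,28,0],0.1,0],
    [[-8,28,0],0.1,0],
    [[-8,28,0],0.1,0],
    [[-8,28,0],0.1,0],
    [[-8,28,0],0.1,0],
    [[-8,28,0],0.1,0],
    [[-8,28,0],0.1,0],
    [[-8,28,0],0.1,0],
    [[-8,28,0],0.1,0],
    [[-8,28,0],0.1,0],
    [[-8,17,0],0.1,0],
    [[0,0,0],0,0],
    [[0,0,0],0,0]
  ]
}}

```text
clock: 23.3
position: [0.4063, 0.2879, 0.0554]
tool_rot: [3.141, 0.001, 2.077]
force: [0.9, -0.3, 0.4]
grip_width: 0.0425
finger_force: 0.0
```

Run:
```python
from h import *
g=take('top','t5'); a=g['image'][145:245,390:470,::-1]
cv2.imwrite('pics/m6.png',cv2.resize(a,None,fx=6,fy=6,interpolation=cv2.INTER_CUBIC))
```

```text
(no output)
```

View pics/m6.png

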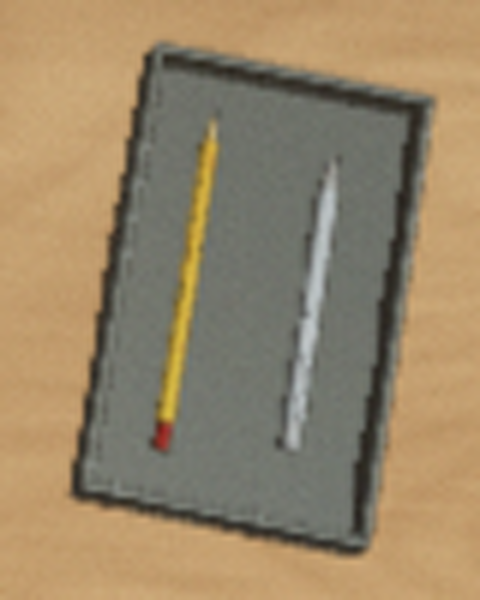

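Pencil and pen both lie flat in the long tray, side by side and clear of the walls. Now the eraser.

Emit:
{"op": "arm_command", "data": {
  "commands": [
    [[-2,0,-20],0,0.1],
    [[0,0,-20],0,0.1],
    [[0,0,-20],0,0.1],
    [[0,0,-12],0,0.1],
    [[0,0,-8],0,0.1],
    [[0,0,-5],0,0.1],
    [[0,0,-2],0,0.1],
    [[0,0,-1],0,0.1],
    [[0,0,0],0,0.1],
    [[0,0,0],0,1],
    [[0,0,0],0,1],
    [[0,0,0],0,1],
    [[0,0,0],0,1],
    [[0,0,0],0,1],
    [[0,0,0],0,1]
  ]
}}

```text
clock: 24.85
position: [0.404, 0.2883, -0.0328]
tool_rot: [3.141, 0.0, 2.078]
force: [-1.2, -0.2, 6.6]
grip_width: 0.0189
finger_force: 29.3
```

Emit:
{"op": "arm_command", "data": {
  "commands": [
    [[0,0,4],0,1],
    [[0,0,10],0,1],
    [[0,0,20],0,1],
    [[0,0,25],0,1],
    [[0,0,26],0,1],
    [[20,-13,0],-0.031,1],
    [[20,-13,0],-0.031,1],
    [[20,-13,0],-0.031,1],
    [[20,-13,0],-0.031,1],
    [[20,-13,0],-0.031,1],
    [[20,-13,0],-0.031,1],
    [[20,-13,0],-0.031,1],
    [[20,-13,0],-0.031,1],
    [[20,-12,0],-0.031,1],
    [[20,-12,0],-0.031,1],
    [[20,-12,0],-0.031,1],
    [[22,-12,0],-0.031,1],
    [[0,0,0],0,1],
    [[0,0,0],0,1]
  ]
}}

```text
clock: 26.75
position: [0.6456, 0.1361, 0.0523]
tool_rot: [-3.141, -0.001, 1.705]
force: [-0.9, 0.7, 0.5]
grip_width: 0.0184
finger_force: 29.6
```

Emit:
{"op": "arm_command", "data": {
  "commands": [
    [[0,0,-20],0,1],
    [[0,0,-20],0,1],
    [[0,0,-20],0,1],
    [[0,0,-10],0,1],
    [[0,0,-6],0,1],
    [[0,0,-2],0,1],
    [[0,0,0],0,1],
    [[0,0,0],0,1]
  ]
}}

```text
clock: 27.55
position: [0.6462, 0.1364, -0.0254]
tool_rot: [3.141, -0.0, 1.706]
force: [0.1, 0.2, -0.5]
grip_width: 0.0191
finger_force: 29.6
```

Emit:
{"op": "arm_command", "data": {
  "commands": [
    [[0,0,-1],0,1],
    [[0,0,-1],0,1],
    [[0,0,0],0,1],
    [[0,0,0],0,0.2],
    [[0,0,0],0,0.2],
    [[0,0,0],0,0.2],
    [[0,0,15],0,0.2],
    [[0,0,25],0,0.2],
    [[0,0,40],0,0.2],
    [[-21,-4,0],-0.019,0.2],
    [[-21,-4,0],-0.019,0.2],
    [[-21,-4,0],-0.019,0.2],
    [[-21,-4,0],-0.019,0.2],
    [[-21,-4,0],-0.019,0.2],
    [[-21,-4,0],-0.019,0.2],
    [[-21,-3,0],-0.019,0.2],
    [[-21,-3,0],-0.019,0.2],
    [[-21,-3,0],-0.019,0.2],
    [[-24,-3,0],-0.019,0.2]
  ]
}}

```text
clock: 29.45
position: [0.4326, 0.1002, 0.0527]
tool_rot: [3.14, -0.0, 1.515]
force: [-0.1, 1.0, -1.3]
grip_width: 0.034
finger_force: 0.0
```

Emit:
{"op": "arm_command", "data": {
  "commands": [
    [[0,0,0],0,0.2],
    [[0,0,0],0,0.2]
  ]
}}

```text
clock: 29.65
position: [0.4335, 0.1004, 0.0527]
tool_rot: [3.14, -0.0, 1.516]
force: [0.3, 0.3, -0.7]
grip_width: 0.0339
finger_force: 0.0
```

Run:
```python
from h import *
g=take('scene','s6'); hsv=cv2.cvtColor(g['image'],cv2.COLOR_RGB2HSV)
m=cv2.inRange(hsv,(110,120,60),(130,255,255)); ys,xs=np.nonzero(m); print('blue',len(xs),xs.mean(),ys.mean(),atz(g,(xs[ys<250].mean(),ys[ys<250].mean()),.015) if (ys<250).any() else '')
print(bot.observe()['position'])
```

```text
blue 46 237.41304347826087 219.41304347826087 [0.64711227 0.13273987 0.015     ]
[0.43385297 0.10048688 0.0525036 ]
```

The eraser's sleeve shows at (0.647,0.133), inside the square tray. Next the sharpener.

Emit:
{"op": "arm_command", "data": {
  "commands": [
    [[0,0,-20],0,0.2],
    [[0,0,-20],0,0.2],
    [[0,0,-20],0,0.2],
    [[0,0,-12],0,0.2],
    [[0,0,-8],0,0.2],
    [[0,0,-4],0,0.2],
    [[0,0,-2],0,0.2],
    [[0,0,0],0,0.2],
    [[0,0,0],0,1],
    [[0,0,0],0,1],
    [[0,0,0],0,1],
    [[0,0,0],0,1],
    [[0,0,0],0,1],
    [[0,0,0],0,1]
  ]
}}

```text
clock: 31.1
position: [0.4331, 0.1002, -0.0337]
tool_rot: [3.141, -0.0, 1.516]
force: [-1.5, 0.1, 6.5]
grip_width: 0.0154
finger_force: 30.7
```

Emit:
{"op": "arm_command", "data": {
  "commands": [
    [[0,0,4],0,1],
    [[0,0,10],0,1],
    [[0,0,20],0,1],
    [[0,0,25],0,1],
    [[0,0,27],0,1],
    [[22,-2,0],0.019,1],
    [[22,-2,0],0.019,1],
    [[22,-2,0],0.019,1],
    [[22,-2,0],0.019,1],
    [[22,-2,0],0.019,1],
    [[22,-2,0],0.019,1],
    [[22,-2,0],0.019,1],
    [[22,-2,0],0.019,1],
    [[22,-2,0],0.019,1],
    [[22,-1,0],0.019,1],
    [[0,0,0],0,1],
    [[0,0,0],0,1],
    [[0,0,0],0,1]
  ]
}}

```text
clock: 32.9
position: [0.6521, 0.0812, 0.0523]
tool_rot: [-3.141, -0.0, 1.706]
force: [-0.3, -0.4, -0.3]
grip_width: 0.015
finger_force: 30.0
```

Emit:
{"op": "arm_command", "data": {
  "commands": [
    [[0,0,-20],0,1],
    [[0,0,-20],0,1],
    [[0,0,-20],0,1],
    [[0,0,-10],0,1],
    [[0,0,-6],0,1],
    [[0,0,-2],0,1],
    [[0,0,0],0,1],
    [[0,0,0],0,1]
  ]
}}

```text
clock: 33.7
position: [0.6532, 0.0813, -0.0254]
tool_rot: [3.141, -0.0, 1.706]
force: [0.0, -0.3, 1.1]
grip_width: 0.015
finger_force: 30.0
```

Emit:
{"op": "arm_command", "data": {
  "commands": [
    [[0,0,-1],0,1],
    [[0,0,-1],0,1],
    [[0,0,-1],0,1],
    [[0,0,0],0,1],
    [[0,0,0],0,0.3],
    [[0,0,0],0,0.3],
    [[0,0,0],0,0.3],
    [[0,0,15],0,0.3],
    [[0,0,25],0,0.3],
    [[0,0,40],0,0.3],
    [[0,0,48],0,-0.4],
    [[0,0,0],0,-0.4]
  ]
}}

```text
clock: 34.9
position: [0.6561, 0.082, 0.1063]
tool_rot: [3.132, -0.0, 1.705]
force: [0.5, 0.5, 0.1]
grip_width: 0.0579
finger_force: 0.0
```

Emit:
{"op": "arm_command", "data": {
  "commands": [
    [[-4,18,0],0,-0.4],
    [[-4,18,0],0,-0.4],
    [[-4,18,0],0,-0.4],
    [[-4,18,0],0,-0.4],
    [[-4,18,0],0,-0.4],
    [[-4,18,0],0,-0.4],
    [[-4,18,0],0,-0.4],
    [[-4,18,0],0,-0.4],
    [[-4,18,0],0,-0.4],
    [[-4,18,0],0,-0.4],
    [[-4,18,0],0,-0.4],
    [[-4,18,0],0,-0.4],
    [[-6,20,0],0,-0.4],
    [[0,0,0],0,-0.4],
    [[0,0,0],0,-0.4],
    [[0,0,0],0,-0.4]
  ]
}}

```text
clock: 36.5
position: [0.5992, 0.3165, 0.0987]
tool_rot: [3.142, 0.001, 1.705]
force: [-0.1, -0.3, 0.2]
grip_width: 0.0599
finger_force: 0.0
```

Run:
```python
from h import *
print(bot.observe()['position'])
f=take('scene','s7');a=f['image'][130:290,130:290,::-1]; g=take('top','t7'); b=g['image'][110:270,180:340,::-1]
a=np.hstack([a,b]);a=cv2.resize(a,None,fx=2.5,fy=2.5,interpolation=cv2.INTER_CUBIC)
cv2.imwrite('pics/m7.png',(255*(a/255.)**.6).astype('uint8'))
```

```text
[0.59915367 0.31653681 0.09872074]
```

View pics/m7.png

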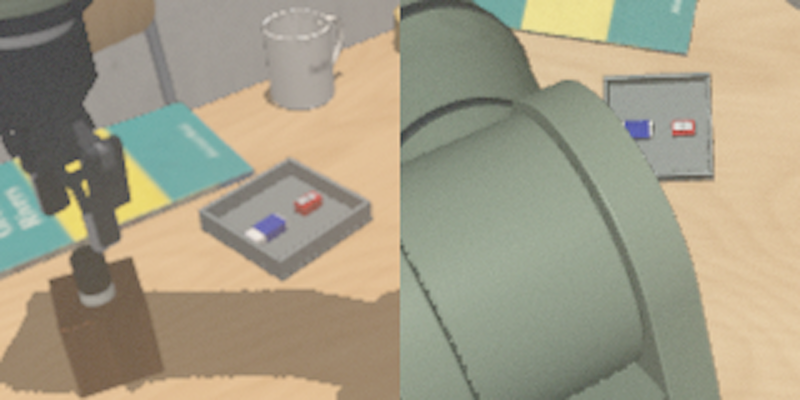

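Eraser and sharpener lie flat in the square tray. The open fingers are centred over the glue stick's cap at (92,255). Descending around it.

Emit:
{"op": "arm_command", "data": {
  "commands": [
    [[0,0.5,-10],0,-0.4],
    [[0,0,-10],0,-0.4],
    [[0,0,-10],0,-0.4],
    [[0,0,-10],0,-0.4],
    [[0,0,-8],0,-0.4],
    [[0,0,-6],0,-0.4],
    [[0,0,0],0,-0.4],
    [[0,0,0],0,-0.4]
  ]
}}

```text
clock: 37.4
position: [0.5989, 0.3178, 0.0449]
tool_rot: [3.141, -0.0, 1.706]
force: [0.8, -0.1, -0.1]
grip_width: 0.0595
finger_force: 0.0
```

Emit:
{"op": "arm_command", "data": {
  "commands": [
    [[0,0,0],0,0.1],
    [[0,0,0],0,1],
    [[0,0,0],0,1],
    [[0,0,0],0,1],
    [[0,0,0],0,1],
    [[0,0,0],0,1],
    [[0,0,0],0,1]
  ],
  "newtons": 40
}}

```text
clock: 38.1
position: [0.599, 0.3178, 0.0452]
tool_rot: [3.141, -0.0, 1.706]
force: [-1.0, 0.3, 5.8]
grip_width: 0.025
finger_force: 39.4
```

Emit:
{"op": "arm_command", "data": {
  "commands": [
    [[0,0,3],0,1],
    [[0,0,5],0,1],
    [[0,0,8],0,1],
    [[0,0,8],0,1],
    [[0,0,8],0,1],
    [[0,0,8],0,1],
    [[0,0,8],0,1],
    [[0,0,8],0,1],
    [[0,0,8],0,1],
    [[0,0,8],0,1],
    [[0,0,8],0,1],
    [[0,0,5],0,1],
    [[0,0,0],0,1],
    [[0,0,0],0,1]
  ]
}}

```text
clock: 39.5
position: [0.5987, 0.3176, 0.1296]
tool_rot: [-3.141, 0.0, 1.706]
force: [-0.4, -0.2, -0.3]
grip_width: 0.0248
finger_force: 39.2
```

Run:
```python
from h import *
o=bot.observe();print(o['position'],o['force'],o['moment'])
f=take('scene','s8');a=f['image'][130:290,130:250,::-1]
# cup rim re-check crop from top t7 alongside
b=load('t4')['image'][150:190,335:390,::-1]
a=cv2.resize(a,None,fx=3,fy=3,interpolation=cv2.INTER_CUBIC)
cv2.imwrite('pics/m8.png',(255*(a/255.)**.6).astype('uint8'))
```

```text
[0.59873077 0.31761453 0.12963264] [-0.43970772 -0.1678478  -0.27102145] [-0.03749277  0.02116309 -0.01983744]
```

Emit:
{"op": "arm_command", "data": {
  "commands": [
    [[2,-10,0],0,1],
    [[2,-20,0],0,1],
    [[2,-23,0],0,1],
    [[2,-23,0],0,1],
    [[2,-23,0],0,1],
    [[2,-23,0],0,1],
    [[2,-23,0],0,1],
    [[2,-23,0],0,1],
    [[2,-23,0],0,1],
    [[2,-23,0],0,1],
    [[3,-23,0],0,1],
    [[3,-23,0],0,1],
    [[3,-23,0],0,1],
    [[3,-23,0],0,1],
    [[3,-23,0],0,1],
    [[3,-23,0],0,1],
    [[3,-23,0],0,1],
    [[3,-23,0],0,1],
    [[2,-17,0],0,1],
    [[1,-10,0],0,1]
  ]
}}

```text
clock: 41.55
position: [0.6456, -0.1094, 0.1295]
tool_rot: [-3.141, 0.0, 1.704]
force: [1.4, 0.6, -0.5]
grip_width: 0.0254
finger_force: 39.2
```

Emit:
{"op": "arm_command", "data": {
  "commands": [
    [[0,0,0],0,1],
    [[0,0,0],0,1],
    [[0,0,0],0,1]
  ]
}}

```text
clock: 41.85
position: [0.6458, -0.1059, 0.1298]
tool_rot: [3.142, -0.001, 1.707]
force: [0.5, -0.2, 0.1]
grip_width: 0.0249
finger_force: 39.2
```

Run:
```python
from h import *
o=bot.observe();print(o['position'],o['tool_rot'],o['grip_width'])
f=take('scene','s9');a=f['image'][90:230,250:390,::-1]
a=cv2.resize(a,None,fx=4,fy=4,interpolation=cv2.INTER_CUBIC)
cv2.imwrite('pics/m9.png',(255*(a/255.)**.6).astype('uint8'))
zb=.015+.0847
for p in [(.645,-.107,zb),(.645,-.107,zb+.1),(.645,-.107,.005)]: q=proj(f,p);print(q,(q-[250,90]+.5)*4-.5)
```

```text
[ 0.64583312 -0.10593667  0.12983092] [ 3.14153304e+00 -5.65291925e-04  1.70723859e+00] 0.0249043052349005
[310.21547077 156.65452328] [242.3618831  268.11809312]
[310.31635698 121.70269169] [242.76542793 128.31076676]
[310.13021664 186.19065153] [242.02086658 386.2626061 ]
```

View pics/m9.png

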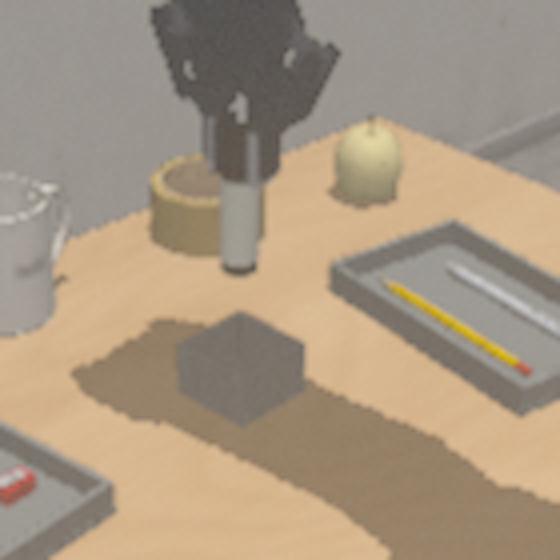

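The glue stick hangs upright with its bottom at (240,268), where predicted, right over the cup at (241,370). Lowering.

Emit:
{"op": "arm_command", "data": {
  "commands": [
    [[0,-1,-10],0,1],
    [[0,0,-12],0,1],
    [[0,0,-12],0,1],
    [[0,0,-12],0,1],
    [[0,0,-12],0,1],
    [[0,0,-12],0,1],
    [[0,0,-10],0,1],
    [[0,0,-8],0,1],
    [[0,0,-4],0,1],
    [[0,0,0],0,1],
    [[0,0,0],0,1]
  ]
}}

```text
clock: 43.0
position: [0.6461, -0.1083, 0.0381]
tool_rot: [3.141, 0.0, 1.706]
force: [0.2, 0.6, 0.8]
grip_width: 0.0249
finger_force: 39.2
```

Emit:
{"op": "arm_command", "data": {
  "commands": [
    [[0,0,-1],0,1],
    [[0,0,0],0,1],
    [[0,0,0],0,1]
  ]
}}

```text
clock: 43.3
position: [0.646, -0.1083, 0.037]
tool_rot: [3.141, 0.0, 1.706]
force: [-0.2, 0.5, -0.0]
grip_width: 0.0251
finger_force: 39.2
```

Emit:
{"op": "arm_command", "data": {
  "commands": [
    [[0,0,-1],0,1],
    [[0,0,0],0,1],
    [[0,0,0],0,1]
  ]
}}

```text
clock: 43.6
position: [0.6458, -0.1083, 0.0358]
tool_rot: [-3.142, -0.0, 1.706]
force: [-0.1, -0.3, -0.6]
grip_width: 0.0251
finger_force: 39.2
```

Emit:
{"op": "arm_command", "data": {
  "commands": [
    [[0,0,-1],0,1],
    [[0,0,0],0,1],
    [[0,0,0],0,1]
  ]
}}

```text
clock: 43.9
position: [0.6461, -0.1084, 0.0352]
tool_rot: [3.141, 0.0, 1.706]
force: [-1.4, -0.4, 5.7]
grip_width: 0.0246
finger_force: 39.8
```

Emit:
{"op": "arm_command", "data": {
  "commands": [
    [[0,0,-0.5],0,1],
    [[0,0,0],0,1],
    [[0,0,0],0,1]
  ]
}}

```text
clock: 44.2
position: [0.6462, -0.1084, 0.0352]
tool_rot: [3.141, 0.0, 1.706]
force: [-2.4, 0.0, 12.1]
grip_width: 0.0249
finger_force: 40.3
```

Contact with the cup's floor. I'll ease off a little, open gently, and go straight up.

Emit:
{"op": "arm_command", "data": {
  "commands": [
    [[0,0,0.5],0,1],
    [[0,0,0],0,0.3],
    [[0,0,0],0,0.1],
    [[0,0,0],0,-0.2],
    [[0,0,0],0,-0.4],
    [[0,0,0],0,-0.4],
    [[0,0,0],0,-0.4],
    [[0,0,4],0,-0.4],
    [[0,0,8],0,-0.4],
    [[0,0,15],0,-0.4],
    [[0,0,20],0,-0.4],
    [[0,0,25],0,-0.4],
    [[0,0,25],0,-0.4],
    [[0,0,25],0,-0.4],
    [[-15,0,10],0,-0.4],
    [[-25,0,0],0,-0.4],
    [[-25,20,0],0,-0.4],
    [[-25,20,0],0,-0.4],
    [[-25,20,0],0,-0.4],
    [[0,0,0],0,-0.4]
  ]
}}

```text
clock: 46.2
position: [0.5288, -0.046, 0.1684]
tool_rot: [3.141, 0.0, 1.709]
force: [0.3, 0.5, 0.7]
grip_width: 0.0599
finger_force: 0.0
```

Run:
```python
from h import *
o=bot.observe();print(o['position'],o['force'],o['grip_width'])
f=take('scene','s10');g=f['image'].astype(int)
# expected glue axis: bottom z .005, cap top z .105; black cap from ~z .07 up
for z in (.03,.045,.055,.065,.075,.085,.095,.102,.11,.12):
    q=proj(f,(.646,-.1085,z)); u,v=np.round(q).astype(int); r=g[v,u-12:u+13].mean(1); print(z,(u,v),r.astype(int).tolist())
```

```text
[ 0.52875561 -0.04599101  0.1684495 ] [0.34088218 0.47751216 0.73008279] 0.05993425361643724
0.03 (np.int64(310), np.int64(178)) [88, 98, 100, 91, 76, 72, 70, 82, 98, 108, 113, 116, 120, 120, 118, 115, 98, 75, 68, 66, 74, 85, 97, 98, 86]
0.045 (np.int64(310), np.int64(174)) [105, 90, 78, 67, 70, 69, 71, 83, 100, 108, 113, 117, 121, 118, 119, 115, 97, 75, 68, 68, 68, 66, 78, 95, 110]
0.055 (np.int64(310), np.int64(171)) [139, 139, 140, 135, 118, 105, 99, 94, 101, 107, 111, 116, 118, 119, 119, 116, 104, 100, 105, 115, 130, 145, 146, 147, 149]
0.065 (np.int64(310), np.int64(168)) [137, 136, 137, 139, 137, 137, 138, 122, 113, 114, 107, 104, 106, 113, 115, 108, 107, 129, 140, 144, 143, 144, 145, 148, 149]
0.075 (np.int64(310), np.int64(164)) [144, 142, 141, 140, 140, 141, 142, 108, 54, 46, 46, 48, 47, 48, 46, 46, 57, 116, 144, 144, 144, 144, 145, 143, 147]
0.085 (np.int64(310), np.int64(161)) [146, 143, 145, 144, 144, 145, 144, 109, 55, 47, 47, 48, 49, 48, 48, 45, 57, 115, 142, 142, 142, 142, 143, 142, 144]
0.095 (np.int64(310), np.int64(158)) [147, 147, 147, 147, 146, 145, 145, 110, 54, 48, 48, 48, 47, 48, 47, 45, 57, 115, 142, 142, 143, 141, 143, 143, 143]
0.102 (np.int64(310), np.int64(156)) [146, 146, 147, 148, 148, 146, 149, 113, 55, 50, 50, 53, 50, 50, 51, 48, 56, 117, 145, 145, 144, 143, 143, 142, 145]
0.11 (np.int64(310), np.int64(153)) [84, 80, 80, 81, 81, 83, 83, 80, 73, 61, 57, 59, 57, 67, 87, 108, 132, 145, 145, 145, 145, 145, 145, 144, 144]
0.12 (np.int64(310), np.int64(150)) [80, 79, 80, 81, 81, 81, 83, 81, 82, 82, 84, 84, 84, 84, 84, 80, 95, 124, 141, 149, 148, 146, 146, 147, 148]
```

The glue stick's edges stay at the same columns (about 302–314) from the rim to its top at about z 0.105. It stands upright on the cup floor and nothing is touching it.

```bash
python3 -c "
from h import *
print(ticket.job_done())"
```

```text
the job is handed in; nothing more can be done
None
```

I handed the job in at about 46 s of arm time: the pencil and pen lie flat in the long tray, the eraser and sharpener are in the square tray, and the glue stick stands upright on the cup's floor, with everything released.

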